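Make up two gas chromatograph service kits

ROBOT

A 6-joint arm with a two-finger parallel gripper is mounted at the origin on a cart in front of the work surface, level with it; the furniture and walls round the work are solid. World frame = base frame: x ahead of the robot, y to its left, z up, the work surface at z = 0. Lengths are in m, angles in rad, forces in N, time in s.
With the tool pointing down it reaches from about 0.375 to 0.9 m from the base axis. Payload 3.1 kg.
Tool frame: the origin (TCP) lies at the very end of the fingers, on their centre line; the grasp point (between the pads) lies 19 mm behind it (manip.pinch_z is the distance from the TCP to the grasp point, in m); z points along the fingers, y is the line along which they close (so a half turn about z gives the same grasp; the last joint's range is limited). The gripper opens to 85 mm and grips with 20 to 120 N. Pads are 22 mm wide; open, the fingers measure 114 mm over their backs; the gripper's body (76 mm by 85 mm) begins 54 mm behind the grasp point. The pads swing forward as they close: fully open they stand 13 mm farther back than shut.
Start: joints at [-1.446, 0.527, 1.433, -0, 1.181, -0.178], TCP at [0.186, -0.597, 0.231] pointing down, gripper open.
Joint ranges: [-3.08, 3.08], [-0.75, 2.2], [0.22, 2.44], [-1.43, 4.57], [0, 2.65], [-2.85, 2.85]. Speed limits (rad/s): [2.79, 2.79, 3.14, 3.14, 3.14, 3.14].

INTERFACE

Orientations are given as a unit quaternion [x, y, z, w].
In Python, from station import manip gives the robot as it stands.
- The arm moves only by the tool servo_tool, never from a script. Its argument "commands" is one flat list of numbers, 7 for each row, row after row: the shift along the tool's x, y, z each as a share of 500 mm, from -1 to 1, then the turn, a rotation vector about the tool's x, y, z each as a share of 360 degrees, from -1 to 1, then the opening, from -1 (shut) to 1 (fully open). In form: [dx, dy, dz, rx, ry, rz, claw, dx, dy, dz, rx, ry, rz, claw, ...]. A call has 1 to 12 rows; each row shifts and turns the commanded pose from where the row before left it, along the tool's axes as they then stand; what a row does not reach is not made up. A row lasts 1/12 s, in which the tool goes at most 41.7 mm and 7.16 degrees, less where a joint would pass 70% of its speed; a pose out of reach is approached as far as the arm can. A call with a number of a shift or a turn outside -1 to 1 is refused whole. A call with a gripper value outside its range is refused whole. The fingers move at their own pace and stop on an object; "force" is the grip in N (left out, the last holds). Time passes only in rows, so rows that do not move let the fingers close. It gives the time, the measured TCP pose, the force, the opening and the grip force at its end, in the units of the state.
- manip.sense(): the state, without advancing time (a new reading comes with each control period).
- manip.snapshot(name): name is "side" or "top" or "wrist"; returns a dict with "img" (480x640x3 uint8, red, green, blue), "mtx" (3x3 intrinsics, pixels), "world_to_cam" (4x4, takes a point from world to camera coordinates). Camera axes: x right, y up, looking along -z (the intrinsics and any distortion apply to the point x, -y, -z); pixel columns grow to the right and rows downward; lengths in m; the calibration is good to about 2 mm. A picture is of the moment at which its call begins. There is no depth.
- manip.sign_off(): hands the job in; it is judged then, once.
Trained networks look in a picture, given as the dict that the camera call returned (one of the last four; its "shot" number tells which), for a name from the list of things; names that differ only in an ending like _2 or _b are one class to them, and where a whole thing is asked for, a point or a joint stands for the part that bears it (a point fixed in the world has none). Each returns a list of dicts, best first, with "conf" (0 to 1); they miss things now and then, are a little off and sometimes report something else, mostly with a low value. They report only what shows in the picture. A call takes as long as a camera call. They do not tell look-alikes from the thing itself.
- manip.look_for(picture, query): "box" ([left, top, width, height] in pixels, round what is visible of it).
- manip.silhouettes(picture, query): "pixels" (480x640 bool, what is visible of it) and "box" ([left, top, width, height] in pixels, round what is visible of it).
The state is a dict: "t": time; "q": joint angles; "qd": joint speeds; "tau": joint torques, N m; "tcp_pos": TCP position; "tool_rot": TCP orientation; "force": force on the tool from outside, world axes, zero at the start; "ft_torque": the same for the moment, N m; "finger_gap": opening from 0.0 (shut) to 1.0 (fully open); "gripper_force": force on a finger pad.
Only numpy, scipy, OpenCV 4.12 (cv2) and the standard library are available. Lean on these libraries where they do the work, as an engineer would, in place of code of your own. Each camera call takes 0.05 s, during which the arm holds its last target. There are 200 camera calls.

TASK

Make up two service kits from the stock standing in a row between the kit trays and the monitor (not from the things over at the right of the bench). The blue three-bay tray gets the black-lidded jar, the steel tee fitting and the white timer; the yellow two-bay tray gets the green-lidded jar and the glass beaker. Put each thing in the middle of a bay of its own (any bay of its tray), jars and beaker upright and never knocked over, tee and timer lying flat, and leave the hand lens in the row and the calculator and yellow flow meter beside the trays and stock where they lie.

Things in the scene. Friction and masses are not known exactly. Their poses are not given: they have to be found in the camera images.
- kit_tray_blue: Blue open tray, 104 x 248 x 11 mm, three bays in a row, each 100 x 80 mm inside, grey liners, with a 3 mm floor, 2 mm walls and a lip 11 mm high over the table. Fixed to the table. Origin: centre of its underside; x runs across the tray, y along the row of bays. Bay centres at x = 0, y = -82, 0 and +82 mm. A small lug, 5 mm long, at each end.
- kit_tray_yellow: Yellow open tray, 104 x 166 x 11 mm, two bays in a row, each 100 x 80 mm inside, grey liners, with a 3 mm floor, 2 mm walls and a lip 11 mm high over the table. Fixed to the table. Origin: centre of its underside; x runs across the tray, y along the row of bays. Bay centres at x = 0, y = -41 and +41 mm. A small lug, 5 mm long, at each end.
- jar_black_mid (a point): White round jar with a black lid, in the row of stock (a like jar far off at the right is not meant), 38 mm across, 50 mm high. Point: its centre, half-way up (25 mm above its foot); z up its axis.
- tee_mid (a point): Small steel tube tee lying flat. Its straight run is 42 mm long along y, the branch sticks out along -x; 26 mm over all along x (14 mm the run, at +x), 16 mm high. Point: middle of those 26 x 42 mm, 8 mm above its underside; the 26 mm can be gripped along x at the middle (branch end against the run's back).
- timer_mid (a point): White digital timer with a dark display and green buttons, lying flat, 56 mm along x, 66 mm along y; the body is 16 mm high, buttons to 19 mm. Point: its centre, 8 mm above its underside. It starts with its y roughly along the world's x, so that it is 56 mm wide from left to right. In a bay its 66 mm side fits either way.
- jar_green_mid (a point): White round jar with a green lid, in the row of stock (a like jar far off at the right is not meant), 46 mm across, 55 mm high. Point: its centre, half-way up (27.5 mm above its foot); z up its axis.
- beaker_glass_mid (a point): Clear glass beaker, open upward, 50 mm across the body and 54 mm over the rim, 70 mm high; the rim is the top 7 mm. Point: its centre, half-way up (35 mm above its foot); z up its axis. Can be gripped across the outside.
- lens_mid (a point): Bystander: black hand lens lying flat in the row of stock, 40 x 92 x 6 mm, long along its y. Point: its centre, 3 mm up. To be left where it is.
- calc_mid (a point): Bystander: black calculator lying flat, 118 x 68 x 13 mm, long along its x. Point: its centre, 6.5 mm up. To be left where it is.
- meter_mid (a point): Bystander: yellow hand-held flow meter lying flat at the right end of the row of stock (not the one farther right), 154 x 68 x 29 mm, long along its x. Point: its centre, 14.5 mm up. To be left where it is.
Mind the look-alikes: they are no part of the job. What is shaped like the part that bears timer_mid but turquoise is not meant. Leave any orange look-alike of the part that bears beaker_glass_mid alone.

How it is judged:
By the outcome, as a careful person would: the job done as asked, in the order asked, and still so for the second after the job is handed in, with the robot touching nothing.
It also fails if it takes over 125 s, if anything falls off the work surface, if the arm or the gripper's body presses on something with over 40 N, if the wrist force passes 120 N, or if a joint passes its speed limit or range.

## Working session

There is one attempt and no reset: what is moved stays moved. The work goes in short steps, Python scripts to look and compute and a tool call to move; the robot and the scene stay as the last step left them, time stands still between calls to the robot, and variables do not carry over. Pictures are saved under pics/ and viewed, at most 14 in all, crops included, and the job is handed in when it is done.

Besides the shell and the picture viewer there is one more tool, called as name(argument=value, ...), one argument or row to a line, values as JSON. servo_tool: Moves the arm, as the interface text tells. Its arguments: {"type":"object","properties":{"commands":{"type":"array"},"force":{"type":"number"}},"required":["commands"]}

```bash
mkdir -p pics; ls; python3 - <<'E'
from station import manip
import cv2
s=manip.sense(); print(s)
for n in ("top","side"):
    p=manip.snapshot(n); cv2.imwrite(f"pics/{n}0.png",p["img"][:,:,::-1])
    print(n,p["mtx"].round(1).tolist(),p["world_to_cam"].round(3).tolist(),[k for k in p])
E
```

```text
pics
{'t': 0.0, 'q': array([-1.44651634e+00,  5.28465710e-01,  1.43390939e+00, -1.45076488e-05,
        1.18137703e+00, -1.78479625e-01]), 'qd': array([-1.35196386e-03,  1.62918851e-03, -2.24117724e-03,  3.16470095e-06,
        9.40144012e-04, -6.40394668e-04]), 'tau': array([-1.13939324e-03, -4.42351019e+01, -1.78024149e+01, -3.08184844e-04,
        8.40661756e-03, -9.17590484e-06]), 'tcp_pos': array([ 0.18629363, -0.59584202,  0.23033164]), 'tool_rot': array([ 9.88562948e-01,  1.50804946e-01,  2.25517140e-05, -1.07951891e-03]), 'force': array([-0.6272774 , -0.35339357,  0.17439168]), 'ft_torque': array([-0.02326707, -0.00188345,  0.027145  ]), 'gripper_force': 0.0, 'finger_gap': 0.9989116964881927}
top [[465.8, 0.0, 324.0], [0.0, 465.8, 236.5], [0.0, 0.0, 1.0]] [[0.029, -1.0, 0.005, -0.078], [0.988, 0.029, 0.154, -0.555], [-0.154, 0.0, 0.988, -0.86], [0.0, 0.0, 0.0, 1.0]] ['img', 'mtx', 'world_to_cam', 'shot']
side [[470.1, 0.0, 326.3], [0.0, 470.1, 233.8], [0.0, 0.0, 1.0]] [[-0.984, -0.177, -0.018, 0.531], [0.102, -0.647, 0.756, -0.136], [-0.145, 0.742, 0.654, -0.827], [0.0, 0.0, 0.0, 1.0]] ['img', 'mtx', 'world_to_cam', 'shot']
```

View pics/top0.png

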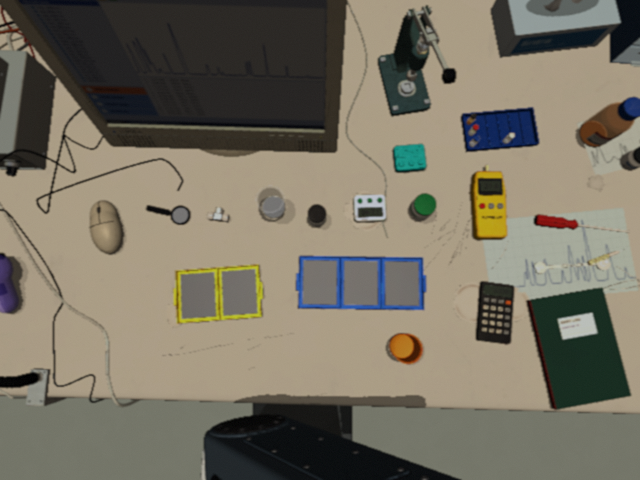

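View pics/side0.png

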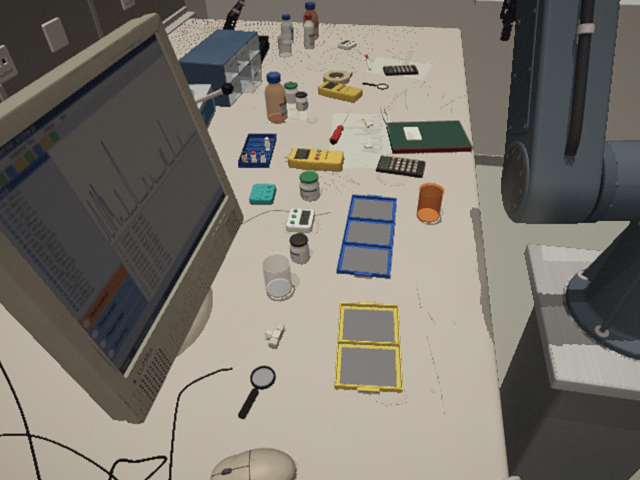

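```bash
cat > h.py <<'E'
from station import manip
import numpy as np, cv2
from scipy.optimize import least_squares
def ray(p,uv):
    R=p["world_to_cam"][:3,:3]; t=p["world_to_cam"][:3,3]; K=np.asarray(p["mtx"])
    uv=np.atleast_2d(uv).astype(float)
    d=np.c_[(uv[:,0]-K[0,2])/K[0,0],-(uv[:,1]-K[1,2])/K[1,1],-np.ones(len(uv))]
    return -R.T@t, d@R
def at_z(p,uv,z):
    c,d=ray(p,uv); return (c+d*((z-c[2])/d[:,2])[:,None])[:,:2]
def proj(p,X):
    X=np.atleast_2d(X); c=X@p["world_to_cam"][:3,:3].T+p["world_to_cam"][:3,3]; K=np.asarray(p["mtx"])
    return np.c_[K[0,2]-K[0,0]*c[:,0]/c[:,2],K[1,2]+K[1,1]*c[:,1]/c[:,2]]
def rect(p,mask,z):
    c=max(cv2.findContours(mask.astype(np.uint8),0,2)[0],key=cv2.contourArea)[:,0]
    w=at_z(p,c,z); return cv2.minAreaRect((w*1000).astype(np.float32))
def cyl(p,box,r,h):
    """fit upright cylinder xy to a silhouette box"""
    a=np.linspace(0,2*np.pi,60)
    P=np.r_[np.c_[r*np.cos(a),r*np.sin(a),0*a],np.c_[r*np.cos(a),r*np.sin(a),0*a+h]]
    def f(x):
        u=proj(p,P+[x[0],x[1],0]); lo,hi=u.min(0),u.max(0)
        return (lo+hi)/2-np.array([box[0]+box[2]/2-.5,box[1]+box[3]/2-.5])
    x0=at_z(p,[box[0]+box[2]/2,box[1]+box[3]/2],h/2)[0]
    return least_squares(f,x0).x
CY=dict(jar_black_mid=(.019,.05),jar_green_mid=(.023,.055),beaker_glass_mid=(.026,.07))
FL=dict(tee_mid=.012,timer_mid=.012,lens_mid=.003,calc_mid=.012,meter_mid=.025,kit_tray_blue=.011,kit_tray_yellow=.011)
def report(p,names,top=3,minc=.2):
    for n in names:
        for s in manip.silhouettes(p,n)[:top]:
            if s["conf"]<minc: continue
            b=s["box"]
            if n in CY: print(n,round(s["conf"],2),np.round(b),"xy",(cyl(p,b,*CY[n])*1000).round(1))
            else: 
                r=rect(p,s["pixels"],FL[n]); print(n,round(s["conf"],2),np.round(b),"rect",[np.round(v,1) for v in r])
E
python3 - <<'E'
from h import *
for c in ("top","side"):
    p=manip.snapshot(c); print(c); report(p,list(CY)+list(FL),3)
    if c=="top": cv2.imwrite("pics/c1.png",cv2.resize(p["img"][180:240,140:520,::-1],None,fx=2.1,fy=2.1,interpolation=cv2.INTER_CUBIC))
E
```

```text
top
jar_green_mid 0.9 [411. 196.  24.  25.] xy [ 621.8 -254.8]
beaker_glass_mid 0.92 [390. 333.  33.  33.] xy [ 350.3 -221.7]
beaker_glass_mid 0.78 [252. 187.  32.  32.] xy [621.7  51.3]
tee_mid 0.48 [205. 208.  25.  15.] rect [array([602.7, 151.3]), array([42. , 26.8]), np.float64(84.0)]
timer_mid 0.89 [355. 193.  34.  29.] rect [array([ 624.4, -151.9]), array([54.8, 65.3]), np.float64(4.8)]
timer_mid 0.78 [393. 142.  33.  29.] rect [array([ 730.1, -232.8]), array([57.9, 67.9]), np.float64(1.7)]
lens_mid 0.66 [470. 164.  35.  79.] rect [array([ 645.6, -397.1]), array([156.4,  72.6]), np.float64(0.2)]
lens_mid 0.59 [146. 204.  42.  20.] rect [array([599.2, 258.4]), array([87.5, 37.6]), np.float64(89.9)]
calc_mid 0.7 [477. 284.  42.  60.] rect [array([ 422.1, -400.7]), array([ 71.7, 117.7]), np.float64(83.4)]
meter_mid 0.78 [470. 164.  36.  78.] rect [array([ 639.5, -390.1]), array([ 72.2, 154.3]), np.float64(88.9)]
kit_tray_blue 0.71 [297. 256. 132.  54.] rect [array([ 473.1, -139. ]), array([103.5, 257.6]), np.float64(0.9)]
kit_tray_yellow 0.85 [170. 264.  94.  60.] rect [array([443
[... 561 characters left out ...]
1.2, -225.9]), array([59.1, 83.4]), np.float64(6.4)]
timer_mid 0.32 [237. 366.  41.  56.] rect [array([596.6, 264.9]), array([39.8, 91.1]), np.float64(1.3)]
lens_mid 0.87 [240. 366.  37.  50.] rect [array([609.5, 257.1]), array([88.3, 38.9]), np.float64(65.1)]
calc_mid 0.64 [375. 153.  52.  24.] rect [array([ 423. , -392.5]), array([ 85. , 119.9]), np.float64(86.1)]
meter_mid 0.87 [288. 146.  53.  22.] rect [array([ 633.3, -372.1]), array([141.4, 103.2]), np.float64(8.4)]
kit_tray_blue 0.91 [337. 194.  59.  83.] rect [array([ 473.1, -131.9]), array([104.3, 261.8]), np.float64(0.9)]
kit_tray_yellow 0.77 [333. 299.  74.  92.] rect [array([442.2, 148.5]), array([105.7, 177.3]), np.float64(6.2)]
```

View pics/c1.png

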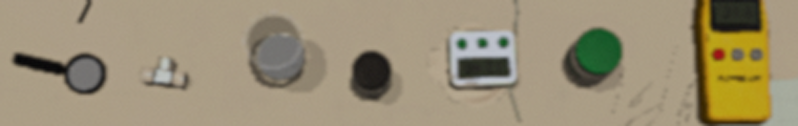

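Candidates in the top view:
- **Green jar:** (423,207) is in the row. The like jar far right is off this view.
- **Black jar:** (316,215).
- **Timer:** white (370,207), against the turquoise decoy at (410,158).
- **Beaker:** clear (272,205), against the orange one at (403,347).
- **Tee:** (217,214), lens beside it at (170,214).

The crop confirms the row: lens, tee with its branch toward +x, beaker, black jar, white timer, green jar, meter. Next I move over the row.

servo_tool(
  commands=[0.061,-0.04,0,0,0,0,1,0.061,-0.04,0,0,0,0,1,0.061,-0.04,0,0,0,0,1,0.061,-0.04,0,0,0,0,1,0.061,-0.04,0,0,0,0,1,0.061,-0.04,0,0,0,0,1,0.061,-0.04,0,0,0,0,1,0.061,-0.04,0,0,0,0,1,0.061,-0.04,0,0,0,0,1,0.061,-0.04,0,0,0,0,1,0.061,-0.04,0,0,0,0,1,0.061,-0.04,0,0,0,0,1],
)

```text
t: 2.2
tcp_pos: [0.4652, -0.2568, 0.2315]
tool_rot: [0.989, 0.151, 0.0, 0.0]
force: [1.0, -0.7, -0.2]
finger_gap: 0.999
gripper_force: 0.0
```

servo_tool(
  commands=[0,0,0,0,0,-0.0195,1,0,0,0,0,0,-0.0195,1,0,0,0,0,0,-0.0195,1,0,0,0,0,0,-0.0195,1,0,0,0,0,0,-0.0195,1,0,0,0,0,0,-0.0195,1,0,0,0,0,0,-0.0195,1,0,0,0,0,0,-0.0195,1,0,0,0,0,0,-0.0195,1,0,0,0,0,0,-0.0195,1,0,0,0,0,0,-0.007,1,0,0,0,0,0,0,1],
)

```text
t: 3.2
tcp_pos: [0.4642, -0.2584, 0.2314]
tool_rot: [0.706, 0.708, 0.0, 0.0]
force: [-0.3, -0.7, -0.0]
finger_gap: 1.002
gripper_force: 0.0
```

```bash
python3 - <<'E'
from h import *
p=manip.snapshot("wrist"); cv2.imwrite("pics/w1.png",p["img"][:,:,::-1])
T=p["world_to_cam"]; print((-T[:3,:3].T@T[:3,3]).round(3),T[:3,:3].round(2).tolist(),p["mtx"].round(0).tolist())
report(p,list(CY)+list(FL),2,.3)
E
```

```text
[ 0.463 -0.192  0.375] [[1.0, 0.0, 0.0], [-0.0, 0.96, -0.26], [-0.0, 0.26, 0.96]] [[426.0, 0.0, 320.0], [0.0, 426.0, 240.0], [0.0, 0.0, 1.0]]
jar_green_mid 0.69 [481. 172.  81.  64.] xy [ 626.6 -253. ]
beaker_glass_mid 0.75 [122. 122.  98.  77.] xy [ 350.6 -217.8]
timer_mid 0.77 [482.  25.  79.  94.] rect [array([ 622.9, -151.7]), array([60.7, 66.9]), np.float64(5.2)]
timer_mid 0.67 [595. 135.  45.  81.] rect [array([ 716.5, -233.8]), array([36.8, 67.6]), np.float64(9.9)]
calc_mid 0.84 [214. 312. 127.  74.] rect [array([ 422.8, -398.5]), array([ 70.7, 114.4]), np.float64(84.3)]
calc_mid 0.52 [481.  24.  79.  92.] rect [array([ 623. , -151.4]), array([60.4, 65.8]), np.float64(3.9)]
meter_mid 0.75 [426. 306. 167.  78.] rect [array([ 666.6, -368.9]), array([ 53.1, 114.4]), np.float64(50.3)]
```

View pics/w1.png

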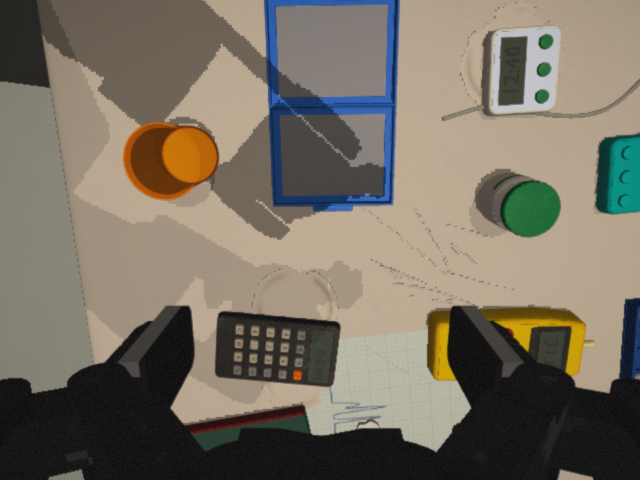

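servo_tool(
  commands=[0.002,0.064,0.05,0,0,0,1,0.002,0.064,0.05,0,0,0,1,0.002,0.064,0.05,0,0,0,1,0.002,0.064,0.05,0,0,0,1,0,0.064,0.05,0,0,0,1,0,0,0.04,0,0,0,1,0,0,0,0,0,0,1],
)

```text
t: 4.33
tcp_pos: [0.6227, -0.2521, 0.0809]
tool_rot: [0.706, 0.708, -0.001, -0.004]
force: [-1.6, 0.8, -1.1]
finger_gap: 1.004
gripper_force: 0.0
```

servo_tool(
  commands=[-0.003,0.003,0.044,0,0,0,1,0,0,0.044,0,0,0,1,0,0,0.044,0,0,0,1,0,0,0,0,0,0,-1,0,0,0,0,0,0,-1,0,0,0,0,0,0,-1,0,0,0,0,0,0,-1,0,0,0,0,0,0,-1,0,0,0,0,0,0,-1,0,0,0,0,0,0,-1,0,0,0,0,0,0,-1],
  force=40,
)

```text
t: 5.25
tcp_pos: [0.6269, -0.2566, 0.0228]
tool_rot: [0.707, 0.708, 0.0, 0.002]
force: [-0.2, -1.2, 6.8]
finger_gap: 0.527
gripper_force: 41.7
```

servo_tool(
  commands=[0,0,-0.04,0,0,0,-1,0,0,-0.08,0,0,0,-1,0,0,-0.08,0,0,0,-1,0.04,-0.03,-0.08,0,0,0,-1,0.07,-0.04,-0.04,0,0,0,-1,0.07,-0.04,-0.04,0,0,0,-1,0.07,-0.04,0,0,0,0,-1,0.07,-0.04,0,0,0,0,-1,0.05,-0.04,0,0,0,0,-1,0.03,-0.02,0,0,0,0,-1,0,0,0,0,0,0,-1,0,0,0,0,0,0,-1],
)

```text
t: 6.25
tcp_pos: [0.505, -0.0626, 0.1934]
tool_rot: [0.706, 0.708, 0.0, 0.001]
force: [-0.1, -0.5, -1.1]
finger_gap: 0.527
gripper_force: 41.2
```

```bash
python3 - <<'E'
from h import *
p=manip.snapshot("wrist"); cv2.imwrite("pics/w2.png",p["img"][:,:,::-1])
report(p,["kit_tray_yellow","kit_tray_blue","jar_black_mid","beaker_glass_mid","tee_mid","jar_green_mid"],2,.3)
s=manip.sense();print(s["tcp_pos"],s["tool_rot"])
E
```

```text
kit_tray_yellow 0.69 [166.   0. 156.  47.] rect [array([449.9,  70.9]), array([105.7,  29.1]), np.float64(0.3)]
kit_tray_blue 0.93 [205. 138. 137. 292.] rect [array([471.5, -74.1]), array([104.3, 134. ]), np.float64(0.9)]
jar_black_mid 0.95 [424. 163.  70.  63.] xy [604.7 -44.4]
beaker_glass_mid 0.95 [ 78. 358.  84.  89.] xy [ 346.1 -212.1]
beaker_glass_mid 0.82 [448.   0. 127. 105.] xy [625.2  44.8]
tee_mid 0.34 [246. 233. 149. 183.] rect [array([ 501. , -165.5]), array([127. , 165.3]), np.float64(15.5)]
jar_green_mid 0.9 [249. 234. 149. 182.] xy [ 506.9 -147.5]
[ 0.50571554 -0.06420342  0.19249651] [7.07102740e-01 7.07110813e-01 2.22914196e-05 1.13266227e-04]
```

View pics/w2.png

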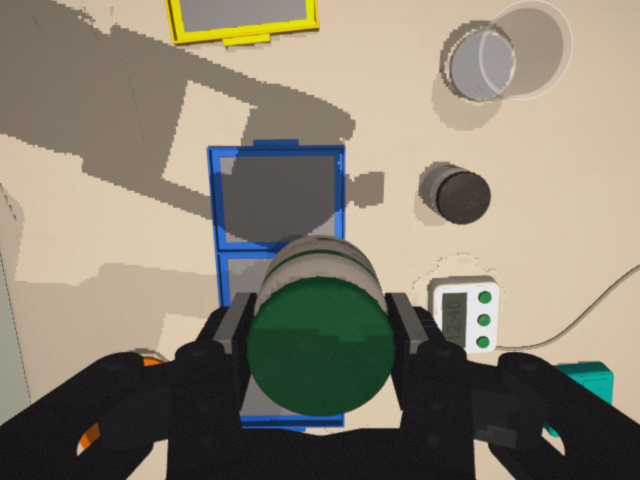

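```bash
python3 - <<'E'
from h import *
p=manip.snapshot("wrist")
c=at_z(p,[[208,147],[344.5,146],[344.5,426],[172,44],[319,29]],.011)*1000
print(c.round(1))
u=(c[2]-c[1])/np.linalg.norm(c[2]-c[1]); print("blue len",np.linalg.norm(c[2]-c[1]),np.linalg.norm(c[1]-c[0]),u)
m=(c[0]+c[1])/2
print("blue bays",[(m+u*d).round(1) for d in (42,124,206)])
a=(c[4]-c[3]); L=np.linalg.norm(a); a/=L; v=np.array([-a[1],a[0]]); m=(c[3]+c[4])/2
print("yellow",L,a,[(m+v*d).round(1) for d in (42,124)])
E
```

```text
[[ 421.8  -14.5]
 [ 523.5  -13.7]
 [ 527.5 -259.2]
 [ 401.4   56.1]
 [ 504.5   65.9]]
blue len 245.55970763851576 101.7178905655916 [ 0.01624901 -0.99986798]
blue bays [array([473.4, -56.1]), array([ 474.7, -138.1]), array([ 476. , -220.1])]
yellow 103.5600201913004 [0.99553842 0.09435709] [array([449. , 102.8]), array([441.2, 184.4])]
```

servo_tool(
  commands=[0.055,-0.019,0,0,0,0,-1,0.055,-0.019,0,0,0,0,-1,0.055,-0.019,0,0,0,0,-1,0.055,-0.019,0.02,0,0,0,-1,0.055,-0.019,0.05,0,0,0,-1,0.055,-0.019,0.06,0,0,0,-1,0,0,0.06,0,0,0,-1,0,0,0.06,0,0,0,-1,0,0,0.03,0,0,0,-1,0,0,0,0,0,0,-1,0,0,0,0,0,0,-1],
)

```text
t: 7.57
tcp_pos: [0.448, 0.1014, 0.0521]
tool_rot: [0.707, 0.707, -0.001, -0.001]
force: [-0.3, 0.5, -0.2]
finger_gap: 0.525
gripper_force: 41.2
```

servo_tool(
  commands=[0,0,0.02,0,0,0,-1,0,0,0.02,0,0,0,-1,0,0,0.01,0,0,0,-1,0,0,0,0,0,0,-1,0,0,0,0,0,0,0.1,0,0,0,0,0,0,0.3,0,0,0,0,0,0,0.5,0,0,0,0,0,0,0.6,0,0,0,0,0,0,0.6],
)

```text
t: 8.32
tcp_pos: [0.4482, 0.1016, 0.0282]
tool_rot: [0.707, 0.708, 0.0, 0.0]
force: [-0.1, 0.1, -0.3]
finger_gap: 0.799
gripper_force: 0.0
```

servo_tool(
  commands=[0,0,-0.06,0,0,0,0.6,0,0,-0.08,0,0,0,1,-0.02,0.02,-0.08,0,0,0,1,-0.06,0.034,-0.08,0,0,0,1,-0.06,0.034,-0.08,0,0,0,1,-0.06,0.034,-0.02,0,0,0,1,-0.06,0.034,0,0,0,0,1,-0.06,0.034,0,0,0,0,1,-0.043,0.034,0,0,0,0,1,0,0,0,0,0,0,1,0,0,0,0,0,0,1],
)

```text
t: 9.23
tcp_pos: [0.5531, -0.0682, 0.21]
tool_rot: [0.708, 0.707, 0.0, -0.0]
force: [-0.7, 0.2, 0.2]
finger_gap: 1.01
gripper_force: 0.0
```

```bash
python3 - <<'E'
from h import *
s=manip.sense();print(s["tcp_pos"],s["tool_rot"].round(4))
p=manip.snapshot("wrist"); cv2.imwrite("pics/w3.png",p["img"][:,:,::-1])
report(p,["jar_black_mid","beaker_glass_mid","timer_mid","jar_green_mid","kit_tray_blue"],2,.3)
E
```

```text
[ 0.55314812 -0.06816913  0.20996924] [ 7.075e-01  7.067e-01  1.000e-04 -1.000e-04]
jar_black_mid 0.84 [359. 156.  54.  56.] xy [601.7 -45.1]
beaker_glass_mid 0.9 [379.   2. 100.  93.] xy [623.8  44.3]
beaker_glass_mid 0.8 [ 32. 341.  84.  51.] xy [ 350.  -194.9]
timer_mid 0.93 [369. 260.  66.  79.] rect [array([ 623.8, -149.5]), array([56.2, 69.7]), np.float64(4.1)]
timer_mid 0.72 [526. 347.  28.  17.] rect [array([ 748.2, -200.6]), array([11.9, 26.8]), np.float64(41.5)]
jar_green_mid 0.71 [157.   0.  40.   6.] xy [456.6  75.3]
kit_tray_blue 0.64 [148. 131. 142. 284.] rect [array([ 473.4, -135.7]), array([104.7, 256.9]), np.float64(1.0)]
```

View pics/w3.png

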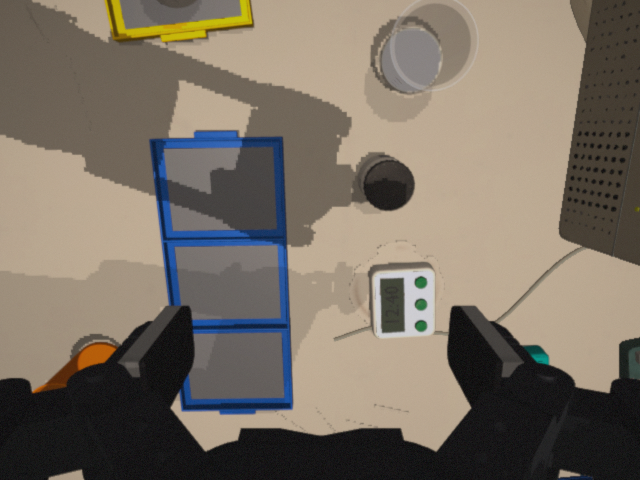

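servo_tool(
  commands=[0.011,0.0245,0.04,0,0,0,1,0.011,0.0245,0.06,0,0,0,1,0.011,0.0245,0.06,0,0,0,1,0.011,0.0245,0.06,0,0,0,1,0,0,0.06,0,0,0,1,0,0,0.06,0,0,0,1,0,0,0.04,0,0,0,1,0,0,0.012,0,0,0,1,0,0,0,0,0,0,1,0,0,0,0,0,0,1],
)

```text
t: 10.37
tcp_pos: [0.6022, -0.0446, 0.0148]
tool_rot: [0.706, 0.708, 0.0, 0.0]
force: [0.4, 0.3, -0.3]
finger_gap: 0.998
gripper_force: 0.0
```

servo_tool(
  commands=[0,0,0,0,0,0,-1,0,0,0,0,0,0,-1,0,0,0,0,0,0,-1,0,0,0,0,0,0,-1,0,0,0,0,0,0,-1,0,0,0,0,0,0,-1],
)

```text
t: 10.87
tcp_pos: [0.6026, -0.0451, 0.0156]
tool_rot: [0.707, 0.708, 0.001, 0.001]
force: [-1.0, -1.2, 6.1]
finger_gap: 0.432
gripper_force: 40.1
```

servo_tool(
  commands=[0,0,-0.03,0,0,0,-1,0,0,-0.06,0,0,0,-1,0,0,-0.06,0,0,0,-1,-0.03,-0.05,-0.05,0,0,0,-1,-0.04,-0.05,0,0,0,0,-1,-0.04,-0.05,0,0,0,0,-1,-0.04,-0.05,0,0,0,0,-1,-0.034,-0.05,0.04,0,0,0,-1,0,-0.007,0.05,0,0,0,-1,0,0,0.05,0,0,0,-1,0,0,0.02,0,0,0,-1,0,0,0,0,0,0,-1],
)

```text
t: 11.87
tcp_pos: [0.4721, -0.1366, 0.0323]
tool_rot: [0.707, 0.707, -0.001, -0.002]
force: [0.3, 0.8, -0.8]
finger_gap: 0.434
gripper_force: 40.4
```

servo_tool(
  commands=[0,0.003,0.012,0,0,0,-1,0,0,0.012,0,0,0,-1,0,0,0,0,0,0,-1,0,0,0,0,0,0,0,0,0,0,0,0,0.2,0,0,0,0,0,0,0.4,0,0,0,0,0,0,0.6,0,0,-0.05,0,0,0,0.6,0,0,-0.08,0,0,0,1,0,0,-0.08,0,0,0,1,-0.03,0.04,-0.05,0,0,0,1,-0.03,0.04,0,0,0,0,1],
)

```text
invalid input at $.commands: expected a multiple of 7 numbers
```

servo_tool(
  commands=[0,0.003,0.012,0,0,0,-1,0,0,0.012,0,0,0,-1,0,0,0,0,0,0,-1,0,0,0,0,0,0,0,0,0,0,0,0,0,0.2,0,0,0,0,0,0,0.4,0,0,0,0,0,0,0.6,0,0,-0.05,0,0,0,0.6,0,0,-0.08,0,0,0,1,0,0,-0.08,0,0,0,1],
)

```text
t: 12.7
tcp_pos: [0.4738, -0.1365, 0.1275]
tool_rot: [0.707, 0.707, -0.001, -0.002]
force: [1.3, -1.3, -0.5]
finger_gap: 1.0
gripper_force: 0.0
```

servo_tool(
  commands=[-0.007,0.06,0,0,0,0,1,-0.007,0.06,0,0,0,0,1,-0.007,0.06,0,0,0,0,1,-0.007,0.06,0,0,0,0,1,0,0.06,0.02,0,0,0,1,0,0,0.05,0,0,-0.006,1,0,0,0.06,0,0,-0.006,1,0,0,0.05,0,0,0,1,0,0,0,0,0,0,1,0,0,0,0,0,0,1],
)

```text
t: 13.53
tcp_pos: [0.6237, -0.1503, 0.036]
tool_rot: [0.68, 0.734, -0.001, -0.002]
force: [-0.0, -0.0, -1.0]
finger_gap: 0.999
gripper_force: 0.0
```

servo_tool(
  commands=[0,0,0.03,0,0,0,1,0,0,0.03,0,0,0,1,0,0,0.006,0,0,0,1,0,0,0,0,0,0,1,0,0,0,0,0,0,-1,0,0,0,0,0,0,-1,0,0,0,0,0,0,-1,0,0,0,0,0,0,-1,0,0,0,0,0,0,-1],
  force=40,
)

```text
t: 14.28
tcp_pos: [0.626, -0.1513, 0.0061]
tool_rot: [0.679, 0.734, 0.0, 0.001]
force: [-0.5, 1.5, 7.4]
finger_gap: 0.639
gripper_force: 42.6
```

servo_tool(
  commands=[0,0,-0.03,0,0,0,-1,0,0,-0.06,0,0,0.005,-1,0,0,-0.07,0,0,0.004,-1,-0.022,-0.05,-0.03,0,0,0,-1,-0.023,-0.05,0,0,0,0,-1,-0.023,-0.05,0,0,0,0,-1,-0.023,-0.05,0,0,0,0,-1,-0.023,-0.05,0,0,0,0,-1,-0.022,-0.05,0.03,0,0,0,-1,0,0,0.05,0,0,0,-1,0,0,0.05,0,0,0,-1,0,0,0,0,0,0,-1],
)

```text
t: 15.28
tcp_pos: [0.4738, -0.2209, 0.0313]
tool_rot: [0.701, 0.714, -0.0, -0.003]
force: [-0.6, 0.7, -0.8]
finger_gap: 0.641
gripper_force: 42.8
```

servo_tool(
  commands=[0.003,0.003,0.02,0,0,0,-1,0,0,0.015,0,0,0,-1,0,0,0.007,0,0,0,-1,0,0,0,0,0,0,-1,0,0,0,0,0,0,0.35,0,0,0,0,0,0,0.45,0,0,0,0,0,0,0.5,0,0,0,0,0,0,0.5,0,0,-0.05,0,0,0,0.5,0,0,-0.08,0,0,0,1,0,0,-0.08,0,0,0,1],
)

```text
t: 16.2
tcp_pos: [0.4768, -0.2196, 0.1184]
tool_rot: [0.7, 0.714, -0.0, -0.002]
force: [0.4, -0.6, 0.3]
finger_gap: 0.988
gripper_force: 0.0
```

servo_tool(
  commands=[0,0,-0.06,0,0,0.003,1,0.05,0.03,-0.06,0,0,0,1,0.05,0.03,-0.06,0,0,0,1,0.05,0.03,-0.02,0,0,0,1,0.05,0.03,0,0,0,0,1,0.05,0.03,0,0,0,0,1,0.05,0.03,0,0,0,0,1,0.04,0.03,0,0,0,0,1,0.04,0.03,0,0,0,0,1,0,0,0,0,0,0,1,0,0,0,0,0,0,1],
)

```text
t: 17.12
tcp_pos: [0.5975, -0.0293, 0.2179]
tool_rot: [0.706, 0.708, -0.0, 0.0]
force: [-0.6, -0.3, 0.3]
finger_gap: 0.997
gripper_force: 0.0
```

```bash
python3 - <<'E'
from h import *
s=manip.sense();print(s["tcp_pos"],s["tool_rot"].round(4))
p=manip.snapshot("wrist"); cv2.imwrite("pics/w4.png",p["img"][:,:,::-1])
report(p,["beaker_glass_mid","tee_mid","kit_tray_yellow","jar_black_mid"],2,.3)
E
```

```text
[ 0.59753582 -0.02931311  0.21793444] [ 7.058e-01  7.084e-01 -2.000e-04  0.000e+00]
beaker_glass_mid 0.96 [320.  69.  83.  87.] xy [623.7  44.3]
tee_mid 0.49 [ 57.   0. 101.  64.] rect [array([437.2, 101.9]), array([71.4, 44.6]), np.float64(0.3)]
kit_tray_yellow 0.64 [ 50.   0. 154.  96.] rect [array([449.4,  90.9]), array([111.1,  67.2]), np.float64(0.3)]
jar_black_mid 0.61 [178. 300.  29.  45.] xy [ 489.5 -126.9]
```

View pics/w4.png

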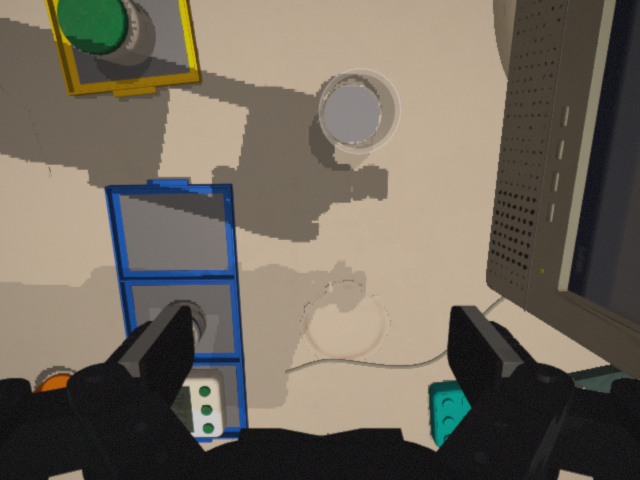

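servo_tool(
  commands=[0.037,0.013,0.02,0,0,0,1,0.037,0.013,0.03,0,0,0,1,0.037,0.013,0.04,0,0,0,1,0.036,0.013,0.04,0,0,0,1,0,0,0.05,0,0,0,1,0,0,0.05,0,0,0,1,0,0,0.05,0,0,0,1,0,0,0.05,0,0,0,1,0,0,0.05,0,0,0,1,0,0,0.016,0,0,0,1,0,0,0,0,0,0,1,0,0,0,0,0,0,1],
)

```text
t: 18.37
tcp_pos: [0.6236, 0.0425, 0.0202]
tool_rot: [0.707, 0.707, 0.0, 0.0]
force: [-0.4, 0.3, 0.3]
finger_gap: 0.994
gripper_force: 0.0
```

servo_tool(
  commands=[0,0,0,0,0,0,-1,0,0,0,0,0,0,-1,0,0,0,0,0,0,-1,0,0,0,0,0,0,-1,0,0,0,0,0,0,-1,0,0,0,0,0,0,-1],
  force=30,
)

```text
t: 18.87
tcp_pos: [0.624, 0.043, 0.0218]
tool_rot: [0.707, 0.708, 0.001, 0.001]
force: [-1.6, 0.1, 6.0]
finger_gap: 0.573
gripper_force: 29.5
```

servo_tool(
  commands=[0,0,-0.03,0,0,0,-1,0,0,-0.06,0,0,0,-1,0,0,-0.06,0,0,0,-1,0.03,-0.03,-0.05,0,0,0,-1,0.042,-0.05,0,0,0,0,-1,0.042,-0.055,0,0,0,0,-1,0.042,-0.055,0,0,0,0,-1,0.042,-0.055,0,0,0,0,-1,0.042,-0.06,0,0,0,0,-1,0.04,-0.06,0,0,0,0,-1,0,0,0.02,0,0,0,-1,0,0,0.05,0,0,0,-1],
)

```text
t: 19.87
tcp_pos: [0.4406, 0.1847, 0.0875]
tool_rot: [0.705, 0.709, 0.003, 0.002]
force: [1.4, -0.2, -1.5]
finger_gap: 0.58
gripper_force: 30.2
```

servo_tool(
  commands=[0,0,0.05,0,0,0,-1,0,0,0.04,0,0,0,-1,0,0,0,0,0,0,-1,0,0,0,0,0,0,-1],
)

```text
t: 20.2
tcp_pos: [0.4403, 0.1829, 0.0397]
tool_rot: [0.707, 0.708, -0.001, -0.0]
force: [0.4, 0.9, -0.9]
finger_gap: 0.575
gripper_force: 30.3
```

Down 14 mm, release, rise.

servo_tool(
  commands=[0,0.002,0.014,0,0,0,-1,0,0,0.013,0,0,0,-1,0,0,0,0,0,0,-1,0,0,0,0,0,0,0.25,0,0,0,0,0,0,0.4,0,0,0,0,0,0,0.6,0,0,0,0,0,0,0.7,0,0,0,0,0,0,0.7,0,0,-0.04,0,0,0,0.7,0,0,-0.08,0,0,0,1,0,0,-0.08,0,0,0,1,0,0,-0.08,0,0,0,1],
)

```text
t: 21.2
tcp_pos: [0.4409, 0.1828, 0.1677]
tool_rot: [0.707, 0.708, -0.001, -0.001]
force: [1.0, -0.2, -0.7]
finger_gap: 1.0
gripper_force: 0.0
```

servo_tool(
  commands=[-0.02,0.05,-0.03,0,0,0,1,-0.04,0.05,-0.03,0,0,0,1,-0.05,0.05,0,0,0,0,1,-0.05,0.05,0,0,0,0,1,-0.05,0.06,0,0,0,0,1,-0.016,0,0,0,0,0,1,0,0,0,0,0,0,1,0,0,0,0,0,0,1],
)

```text
t: 21.87
tcp_pos: [0.5706, 0.07, 0.1959]
tool_rot: [0.707, 0.707, -0.001, -0.001]
force: [0.1, 1.3, 0.1]
finger_gap: 1.0
gripper_force: 0.0
```

```bash
python3 - <<'E'
from h import *
s=manip.sense();print(s["tcp_pos"],s["tool_rot"].round(4))
p=manip.snapshot("wrist"); cv2.imwrite("pics/w5.png",p["img"][:,:,::-1])
report(p,["beaker_glass_mid","tee_mid","kit_tray_yellow","jar_green_mid","lens_mid"],2,.3)
E
```

```text
[0.57058946 0.0699907  0.19589187] [ 7.072e-01  7.070e-01 -6.000e-04 -1.100e-03]
tee_mid 0.89 [344.  69.  41.  58.] rect [array([603.2, 155.5]), array([42.4, 26.4]), np.float64(84.5)]
kit_tray_yellow 0.77 [ 53.   0. 186. 228.] rect [array([445.1, 138.7]), array([106.8, 161.8]), np.float64(5.5)]
jar_green_mid 0.8 [101. 138.  94.  70.] xy [447.9 104.3]
lens_mid 0.78 [339.   1.  46.  11.] rect [array([599. , 217.7]), array([30.5,  7. ]), np.float64(0.0)]
```

View pics/w5.png

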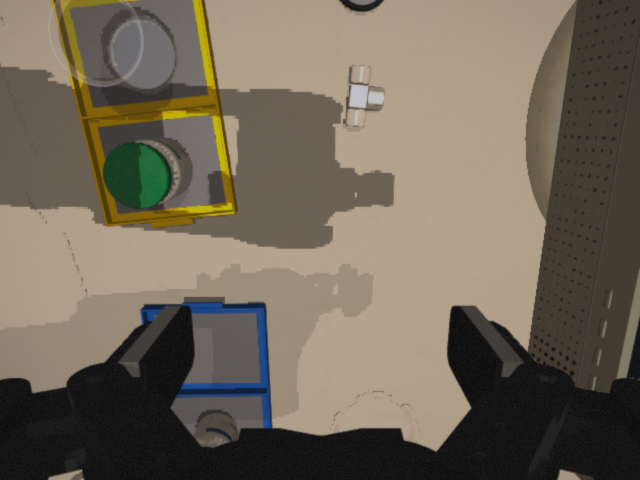

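servo_tool(
  commands=[0.04,0.016,0.02,0,0,0,0.4,0.04,0.016,0.04,0,0,0,0.2,0.045,0.016,0.05,0,0,0,0.2,0.045,0.017,0.05,0,0,0,0.2,0,0,0.05,0,0,0.008,0.2,0,0,0.05,0,0,0.0075,0.2,0,0,0.05,0,0,0,0.2,0,0,0.04,0,0,0,0.2,0,0,0,0,0,0,0.2,0,0,0,0,0,0,0.2],
)

```text
t: 23.0
tcp_pos: [0.6031, 0.1556, 0.0206]
tool_rot: [0.74, 0.673, -0.001, -0.001]
force: [1.2, 0.0, 0.2]
finger_gap: 0.605
gripper_force: 0.0
```

servo_tool(
  commands=[0,0,0.02,0,0,0,0.2,0,0,0.017,0,0,0,0.2,0,0,0,0,0,0,0.2,0,0,0,0,0,0,-1,0,0,0,0,0,0,-1,0,0,0,0,0,0,-1,0,0,0,0,0,0,-1,0,0,0,0,0,0,-1,0,0,0,0,0,0,-1],
  force=30,
)

```text
t: 23.75
tcp_pos: [0.6048, 0.1551, 0.0037]
tool_rot: [0.74, 0.672, 0.001, 0.0]
force: [-0.1, -0.3, 3.9]
finger_gap: 0.287
gripper_force: 30.0
```

servo_tool(
  commands=[0,0,-0.03,0,0,0,-1,0,0,-0.06,0,0,-0.009,-1,0,0,-0.07,0,0,-0.009,-1,-0.05,-0.03,0,0,0,0,-1,-0.062,-0.039,0,0,0,0,-1,-0.062,-0.039,0,0,0,0,-1,-0.062,-0.039,0,0,0,0,-1,-0.062,-0.039,0,0,0,0,-1,-0.062,-0.039,0,0,0,0,-1,-0.061,-0.039,0.03,0,0,0,-1,0,0,0.05,0,0,0,-1,0,0,0,0,0,0,-1],
)

```text
t: 24.75
tcp_pos: [0.4729, -0.0587, 0.0404]
tool_rot: [0.703, 0.711, -0.001, -0.003]
force: [-0.0, -0.6, -0.8]
finger_gap: 0.285
gripper_force: 29.7
```

servo_tool(
  commands=[0.006,0.001,0.025,0,0,0,-1,0,0,0.025,0,0,0,-1,0,0,0.015,0,0,0,-1,0,0,0,0,0,0,-1,0,0,0,0,0,0,-1,0,0,0,0,0,0,-0.3,0,0,0,0,0,0,-0.15,0,0,0,0,0,0,0,0,0,0,0,0,0,0,0,0,-0.05,0,0,0,0,0,0,-0.08,0,0,0,0,0,0,-0.08,0,0,0,0],
)

```text
t: 25.75
tcp_pos: [0.475, -0.0543, 0.1158]
tool_rot: [0.701, 0.713, -0.001, -0.002]
force: [0.8, -0.4, -0.4]
finger_gap: 0.498
gripper_force: 0.0
```

servo_tool(
  commands=[0,-0.04,-0.08,0,0,0,1,-0.06,-0.05,-0.05,0,0,0,1,-0.06,-0.03,0,0,0,0,1,-0.06,0,0,0,0,0,1,-0.06,0,0,0,0,0,1,-0.06,0,0,0,0,0,1,0,0,0,0,0,0,1,0,0,0,0,0,0,1],
)

```text
t: 26.42
tcp_pos: [0.4226, -0.2039, 0.1754]
tool_rot: [0.702, 0.712, 0.0, 0.0]
force: [-1.0, 0.5, -0.4]
finger_gap: 1.0
gripper_force: 0.0
```

```bash
python3 - <<'E'
from h import *
s=manip.sense();print(s["tcp_pos"],s["tool_rot"].round(4),s["finger_gap"])
for c in ("wrist","top"):
    p=manip.snapshot(c); cv2.imwrite(f"pics/e_{c}.png",p["img"][:,:,::-1]); print(c)
    report(p,["beaker_glass_mid","tee_mid","timer_mid","kit_tray_yellow","kit_tray_blue","jar_green_mid","jar_black_mid","lens_mid"],2,.3)
a=cv2.imread("pics/e_top.png")[180:400,130:530]; cv2.imwrite("pics/e_topc.png",cv2.resize(a,None,fx=2,fy=2))
E
```

```text
[ 0.42258221 -0.20392219  0.17539562] [7.022e-01 7.119e-01 1.000e-04 4.000e-04] 0.9996025675909374
wrist
beaker_glass_mid 0.59 [161. 202. 100.  95.] xy [ 350.5 -219.3]
tee_mid 0.86 [383.   4.  48.  25.] rect [array([476.5, -68. ]), array([27.3, 17.1]), np.float64(0.9)]
timer_mid 0.88 [356. 192.  78.  95.] rect [array([ 477.6, -220.1]), array([58. , 68.8]), np.float64(0.8)]
kit_tray_yellow 0.69 [354. 193.  80.  91.] rect [array([ 477.9, -220.4]), array([57.7, 69. ]), np.float64(0.9)]
kit_tray_yellow 0.51 [556. 473.  34.   7.] rect [array([ 651.1, -433.5]), array([ 7.8, 29. ]), np.float64(86.1)]
kit_tray_blue 0.95 [317.   0. 162. 292.] rect [array([ 473. , -161.7]), array([104.5, 204.8]), np.float64(0.9)]
jar_black_mid 0.65 [373.  91.  68.  64.] xy [ 476.5 -136.3]
top
beaker_glass_mid 0.58 [173. 281.  37.  28.] xy [437.1 188.2]
beaker_glass_mid 0.31 [496. 284.  20.  14.] xy [ 461.6 -412.1]
tee_mid 0.61 [310. 272.  21.  16.] rect [array([476.7, -54.8]), array([23.7, 37.6]), np.float64(1.7)]
timer_mid 0.62 [388. 266.  23.  29.] rect [array([ 478.3, -210.6]), array([53.3, 48.4]), np.float64(1.7)]
timer_mid 0.59 [395. 142.  33.  29.] rect [array([ 731.4, -232.8]), array([61.9, 67.9]), np.float64(7.7)]
kit_tray_yellow 0.74 [172. 266.  96.  61.] rect [array([443.2, 143.5]), array([103.7, 175. ]), np.float64(5.9)]
kit_tray_blue 0.85 [296. 258. 127.  51.] rect [array([ 473.6, -135. ]), array([106.6, 253.3]), np.float64(1.6)]
jar_green_mid 0.94 [223. 280.  27.  21.] xy [448.7 105.8]
jar_black_mid 0.81 [351. 270.  23.  21.] xy [ 476.2 -136.5]
lens_mid 0.7 [144. 206.  44.  18.] rect [array([599.3, 258.5]), array([91.2, 37.7]), np.float64(89.8)]
lens_mid 0.38 [352. 268.  18.  21.] rect [array([ 477.8, -140.7]), array([37.9, 41.2]), np.float64(46.2)]
```

View pics/e_wrist.png

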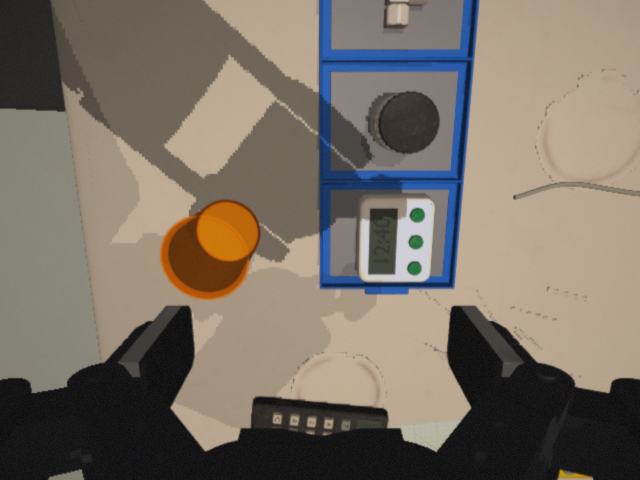

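View pics/e_topc.png

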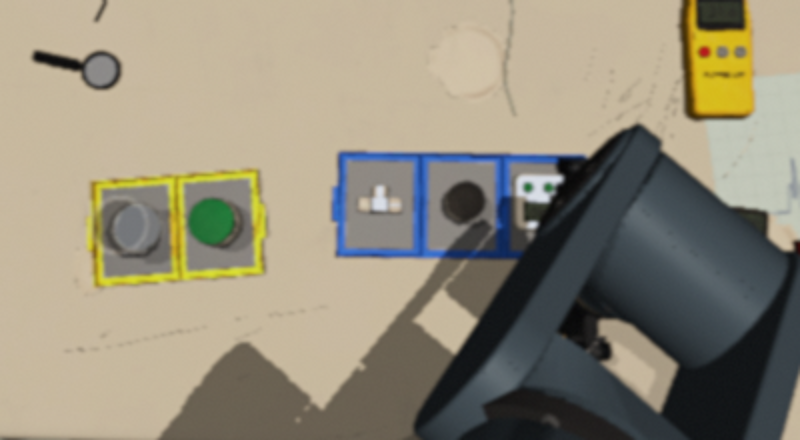

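The wrist view shows the timer flat in the end bay (395,238), the black jar upright in the middle bay (408,122) and the tee in the third bay (397,12). The top view shows the beaker (133,227) and green jar (212,222) upright in the yellow bays, with the lens and meter unmoved. Measured offsets from the bay centres are within about 3 mm, and about 5 mm for the beaker.

```bash
python3 -c "
from station import manip
print(manip.sign_off())"
```

```text
the job is handed in; nothing more can be done
None
```

Job handed in at about 27 s: both kits are made up, each item near the middle of its own bay (about 3 mm off, beaker about 5 mm), and the lens, calculator and flow meter were never touched.

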